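Catch the nut from a spring-gate dispenser

TASK

Lift the top tray off the pile of two and slide it all the way into the bay of the nut dispenser, standing on the table against the stop at the back, and let go of it. Then take the gate's upright post, pull the spring gate out until its pointers meet the marks on the rails so that the nut in the hopper drops into the tray, and keep holding the gate at the marks: finish while holding it. Leave the bottom tray, and the V-block, the weld pads and the tape measure round about, where they are.

Things in the scene. Friction and masses are not known exactly. Their poses are not given: they have to be found in the camera images.
- dispenser: Grey steel nut dispenser bolted to the table. Origin: on the table, below the centre of its outlet; x to its back (away from the robot), z up. Tray bay under its deck, open at the front (-x): between cheeks, 76 mm wide (y -38 to 38 mm), 50 mm high, from x = -45 mm to the back stop at x = 40 mm. Deck: x and y -48 to 48 mm, z 50 to 58 mm.
- bay_home (a point): Point on the table where the tray's origin comes to lie when the tray is home against the back stop: dispenser x = -35, y = 0, z = 0 mm. The tray's long axis then lies along the dispenser's x and its front 65 mm stick out of the bay.
- outlet (a point): Centre of the 46 x 46 mm outlet at the deck's top (z = 58 mm). A square hopper tube stands over it, 54 mm wide outside, 46 inside, up to z = 104 mm, flanked at x = +-40 mm by two 12 mm spring barrels up to z = 70 mm.
- mark (a point): Midpoint between the two marks (dispenser x = 0, y = -160, z = 62 mm). Two flat guide rails (x = +-28 mm, 10 mm wide, top at z = 62 mm) run out to y = -205 mm on a leg; across each lies a mark, a dark ridge 3 mm wide and 4 mm high. The post's axis is level with it when the gate is at the marks.
- gate (a joint): Flat steel slide gate that closes the outlet; m drawn out along the dispenser's -y. 0 = closed (held by a spring), 0.055 = its dark pointers over the rails stand at the marks, outlet fully open; stop at 0.075. It springs shut when let go: 4 N at 0, 9.5 N at the marks, 100 N/m.
- pull_post (a point): Black upright round post on the gate's outer end, 22 mm in diameter, 51 mm tall, flange 30 mm wide and 4 mm thick at its foot. The point: centre of its foot, on the gate, at x = 0, y = -105 mm (closed), z = 61 mm in the dispenser's frame; z up. The pointers stand out beside it, level with its axis. 67 mm free between it and the hopper.
- tray_top: Upper of two alike, stacked open steel trays. 150 mm long (its x), 64 mm wide (its y), 36 mm high, walls 4 mm, floor 7 mm thick, both ends alike. Origin: centre of the underside of its foot. The foot (128 x 52 mm, 4 mm high) drops loosely into the tray below, so its walls stand on the lower rim. 0.12 to 0.26 kg.
- tray_bottom: The lower tray, of the same size as the upper one, standing on the table; origin: centre of the underside of its foot. The upper tray's origin is 32 mm above it.
- nut_m20_1: Steel hexagon nut, 34 x 29 x 16 mm, lying in the hopper on the closed gate. Origin: centre of its underside.
- v_block: Bystander: grey V-block, 50 x 40 x 36 mm, on the table to the right; origin: centre of its underside.
- weld_pads: Bystander: steel pad with a weld bead, 68 x 76 x 27 mm, on the table behind the trays; origin: centre of its underside.
- tape_measure: Bystander: round tape measure, 73 x 65 x 26 mm, on the table behind the dispenser; origin: centre of its underside.
Mind the look-alikes: they are no part of the job. Leave any brown look-alike of the tray_top alone.

How it is judged:
By the outcome, as a careful person would: the job done as asked, in the order asked, and still so for the second after the job is handed in, while the arm keeps its last pose, push and grip.
It also fails if it takes over 59 s, if anything falls off the work surface, if the arm or the gripper's body presses on something with over 40 N, if the wrist force passes 120 N, or if a joint passes its speed limit or range.

ROBOT

A 7-joint arm with a two-finger parallel gripper is mounted at the origin on a cart in front of the work surface, level with it; the furniture and walls round the work are solid. World frame = base frame: x ahead of the robot, y to its left, z up, the work surface at z = 0. Lengths are in m, angles in rad, forces in N, time in s.
With the tool pointing down it reaches from about 0.4 to 0.75 m from the base axis. Payload 19.5 kg.
Tool frame: the origin (TCP) lies at the very end of the fingers, on their centre line; the grasp point (between the pads) lies 19 mm behind it; z points along the fingers, y is the line along which they close (so a half turn about z gives the same grasp; the last joint's range is limited). The gripper opens to 85 mm and grips with 20 to 120 N. Pads are 22 mm wide; open, the fingers measure 114 mm over their backs; the gripper's body (76 mm by 85 mm) begins 54 mm behind the grasp point. The pads swing forward as they close: fully open they stand 13 mm farther back than shut.
Start: joints at [-1.246, 0.707, -0.028, 1.485, 0.022, 0.951, -0.075], TCP at [0.206, 0.537, 0.231] pointing down, gripper open.
Joint ranges: [-2.71, 2.71], [-0.32, 2.16], [-1.57, 1.52], [0, 2.45], [-1.46, 4.6], [0, 2.02], [-2.83, 2.83]. Speed limits (rad/s): [1.89, 1.89, 2.57, 2.57, 3.01, 3.01, 3.01].

INTERFACE

Orientations are given as a unit quaternion [w, x, y, z].
In Python, from workcell import * gives the robot as it stands.
- The arm moves only by the tool servo_tool, never from a script. Its argument "plan" is a list of rows, each a list of 7 numbers: the shift along the tool's x, y, z in m, then the turn, a rotation vector about the tool's x, y, z in rad, then the opening, from 0 (shut) to 1 (fully open). In form: [[x, y, z, wx, wy, wz, hand], ...]. A call has 1 to 5 rows; each row shifts and turns the commanded pose from where the row before left it, along the tool's axes as they then stand; what a row does not reach is not made up. A row lasts 1/8 s, in which the tool goes at most 62.5 mm and 10.7 degrees, less where a joint would pass 70% of its speed; a pose out of reach is approached as far as the arm can. A call is refused whole if a number of a shift passes 0.0625 or a number of a turn 0.188, either way. A call with a gripper value outside its range is refused whole. The fingers move at their own pace and stop on an object; "newtons" is the grip in N (left out, the last holds). Time passes only in rows, so rows that do not move let the fingers close. It gives the time, the measured TCP pose, the force, the opening and the grip force at its end, in the units of the state.
- get_obs(): the state, without advancing time (a new reading comes with each control period).
- camera(name): name is "scene" or "top" or "wrist"; returns a dict with "pixels" (384x512x3 uint8, red, green, blue), "camera_matrix" (3x3 intrinsics, pixels), "rvec" (rotation vector, rad) and "tvec" (3), from world to camera coordinates, as OpenCV has them. Camera axes: x right, y down, z forward; pixel columns grow to the right and rows downward; lengths in m; the calibration is good to about 2 mm. A picture is of the moment at which its call begins. There is no depth.
- sign_off(): hands the job in; it is judged then, once.
The state is a dict: "clock": time; "joint_pos": joint angles; "qd": joint speeds; "tau": joint torques, N m; "tcp_pos": TCP position; "tcp_rot": TCP orientation; "force": force on the tool from outside, world axes, zero at the start; "ft_torque": the same for the moment, N m; "gripper_width": opening from 0.0 (shut) to 1.0 (fully open); "finger_force": force on a finger pad.
Only numpy, scipy, OpenCV 4.12 (cv2) and the standard library are available. Lean on these libraries where they do the work, as an engineer would, in place of code of your own. Each camera call takes 0.05 s, during which the arm holds its last target. There are 200 camera calls.

## Working session

There is one attempt and no reset: what is moved stays moved. The work goes in short steps, Python scripts to look and compute and a tool call to move; the robot and the scene stay as the last step left them, time stands still between calls to the robot, and variables do not carry over. Pictures are saved under pics/ and viewed, at most 13 in all, crops included, and the job is handed in when it is done.

Besides the shell and the picture viewer there is one more tool, called after "Emit:" as a command line: name --pt "numbers of a row" for each row, then --argument value for the rest. servo_tool: Moves the arm, as the interface text tells. Its arguments: {"type":"object","properties":{"plan":{"type":"array"},"newtons":{"type":"number"}},"required":["plan"]}

```bash
mkdir -p pics; ls; python3 - <<'E'
from workcell import *
import cv2,numpy as np,pickle
o=get_obs();print({k:np.round(v,3) for k,v in o.items()})
for n in("scene","top","wrist"):
    c=camera(n);pickle.dump(c,open(f"pics/{n}0.pkl","wb"))
    cv2.imwrite(f"pics/{n}0.png",cv2.cvtColor(c["pixels"],cv2.COLOR_RGB2BGR))
    R=cv2.Rodrigues(np.array(c["rvec"],float))[0];print(n,np.round(-R.T@np.ravel(c["tvec"]),3),np.round(c["camera_matrix"],1).tolist())
E
```

```text
pics
{'clock': np.float64(0.0), 'joint_pos': array([-1.246,  0.707, -0.028,  1.485,  0.022,  0.951, -0.075]), 'qd': array([ 0.001, -0.003, -0.002, -0.001,  0.   ,  0.001,  0.001]), 'tau': array([-0.0000e+00, -8.8323e+01,  1.2340e+00, -2.3617e+01,  1.7000e-02,
        7.0000e-03, -0.0000e+00]), 'tcp_pos': array([0.206, 0.537, 0.231]), 'tcp_rot': array([-0.   ,  0.182,  0.983, -0.001]), 'force': array([ 0.481,  0.001, -0.219]), 'ft_torque': array([-0.008, -0.01 ,  0.012]), 'finger_force': np.float64(0.0), 'gripper_width': np.float64(0.998)}
scene [0.286 0.526 0.701] [[348.1, 0.0, 257.2], [0.0, 348.1, 195.1], [0.0, 0.0, 1.0]]
top [3.47e-01 1.00e-03 1.08e+00] [[392.7, 0.0, 255.9], [0.0, 392.7, 188.5], [0.0, 0.0, 1.0]]
wrist [0.135 0.565 0.374] [[346.2, 0.0, 258.0], [0.0, 346.2, 189.5], [0.0, 0.0, 1.0]]
```

View pics/scene0.png

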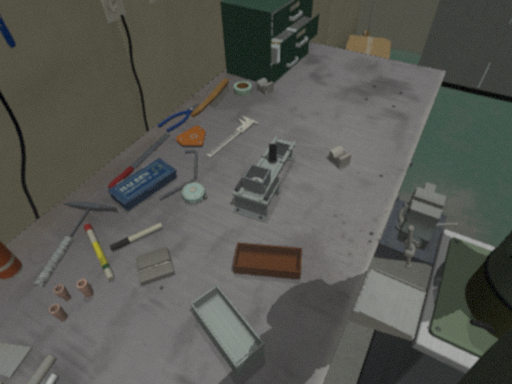

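View pics/top0.png

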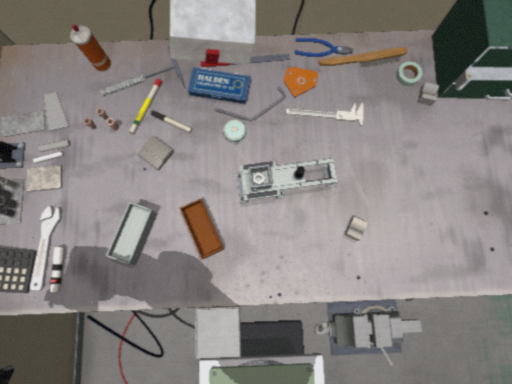

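```bash
python3 - <<'E'
import cv2,numpy as np
s,t,w=[cv2.imread(f"pics/{n}0.png") for n in("scene","top","wrist")]
C=np.zeros((600,800,3),np.uint8)
C[:384,:512]=w
def put(im,x0,y0,x1,y1,k,X,Y):
    z=cv2.resize(im[y0:y1,x0:x1],None,fx=k,fy=k,interpolation=cv2.INTER_CUBIC);C[Y:Y+z.shape[0],X:X+z.shape[1]]=z
put(t,230,152,345,205,4,0,388)
put(s,187,284,277,374,3,520,0)
put(s,225,135,305,220,3.,520,280)
cv2.imwrite("pics/comp0.png",C)
E
```

```text
(no output)
```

View pics/comp0.png

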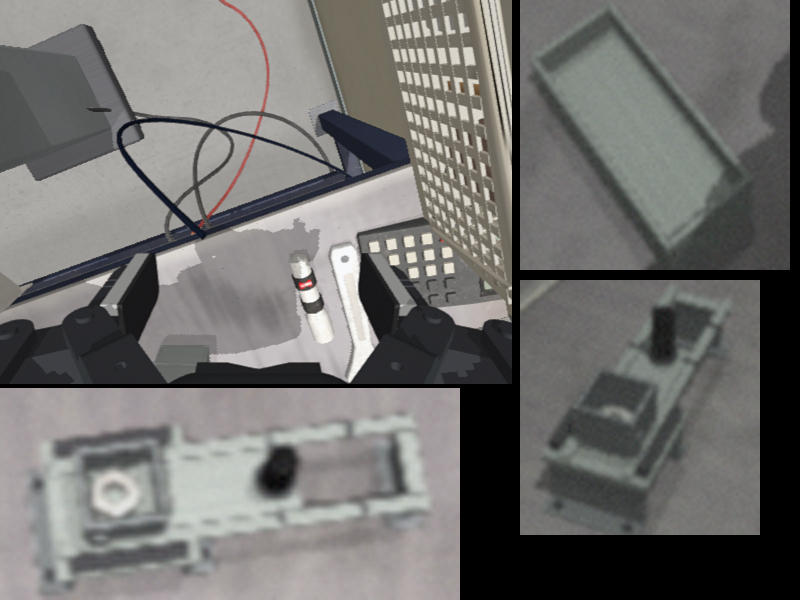

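```bash
cat > h.py <<'E'
import cv2,numpy as np,pickle
from scipy.spatial.transform import Rotation as Ro
def cam(c):
    R=cv2.Rodrigues(np.array(c["rvec"],float))[0];t=np.ravel(c["tvec"]);return np.array(c["camera_matrix"],float),R,t
def ray(c,uv):
    K,R,t=cam(c);uv=np.atleast_2d(uv).astype(float)
    d=np.c_[uv,np.ones(len(uv))]@np.linalg.inv(K).T@R;return -R.T@t,d
def onz(c,uv,z):
    o,d=ray(c,uv);return o+d*((z-o[2])/d[:,2])[:,None]
def tri(c1,u1,c2,u2):
    P=[]
    for c in(c1,c2):
        K,R,t=cam(c);P.append(K@np.c_[R,t])
    X=cv2.triangulatePoints(P[0],P[1],np.float64(np.atleast_2d(u1)).T,np.float64(np.atleast_2d(u2)).T);return (X[:3]/X[3]).T
def proj(c,X):
    K,R,t=cam(c);return cv2.projectPoints(np.float64(np.atleast_2d(X)),R,t,K,None)[0][:,0]
def snap(n,f):
    from workcell import camera
    c=camera(n);pickle.dump(c,open(f"pics/{f}.pkl","wb"));cv2.imwrite(f"pics/{f}.png",cv2.cvtColor(c["pixels"],cv2.COLOR_RGB2BGR));return c
def load(f): return pickle.load(open(f"pics/{f}.pkl","rb"))
def quad(c,seed,roi,thr=4):
    "rotated rectangle of the greenish grey blob at seed (x,y) in roi x0,y0,x1,y1"
    p=cv2.GaussianBlur(c["pixels"],(3,3),0).astype(int);m=((p[...,1]-p[...,0])>thr).astype(np.uint8)
    k=np.zeros_like(m);x0,y0,x1,y1=roi;k[y0:y1,x0:x1]=m[y0:y1,x0:x1]
    n,l=cv2.connectedComponents(k);b=(l==l[seed[1],seed[0]]).astype(np.uint8)
    cs=max(cv2.findContours(b,cv2.RETR_EXTERNAL,cv2.CHAIN_APPROX_NONE)[0],key=cv2.contourArea)
    return cs,cv2.minAreaRect(cs)
E
python3 - <<'E'
from h import *
t,s=load("top0"),load("scene0")
for c,seed,roi in((t,(130,235),(95,190,165,275)),(s,(225,320),(180,280,275,384))):
    p=c["pixels"].astype(int);d=p[...,1]-p[...,0]
    print("diff seed",d[seed[1],seed[0]],"table",np.median(d))
    cs,r=quad(c,seed,roi);print(r,cv2.contourArea(cs));B=cv2.boxPoints(r)
    q=cv2.approxPolyDP(cv2.convexHull(cs),4,True)[:,0];print(q.tolist())
    if c is t: print(np.round(onz(c,q,.068),3).tolist(), np.round(onz(c,B,.068),3).tolist(),np.round(onz(c,[r[0]],.068),3))
# hand-read rim corners (scene crop scale 3)
S=np.array([[612,10],[535,68],[665,255],[747,180]])-[520,0];S=S/3+[187,284]
print("scene rim z=.068",np.round(onz(s,S,.068),3).tolist(),np.round(onz(s,S,.068).mean(0),3))
# dispenser, top crop scale 4 : hopper corners, post top, rail marks
T=np.array([[85,442],[163,435],[168,522],[92,535]])/4.+[230,152-97]
print("hop z.104",np.round(onz(t,T,.104),3).tolist(),np.round(onz(t,T,.104).mean(0),3))
a=tri(t,[[287/4+230,456/4+55],[272/4+230,480/4+55]],s,[[662/3-520/3+225,308/3-280/3+135],[660/3-520/3+225,358/3-280/3+135]]);print("post top/foot",np.round(a,3))
M=np.array([[347,428],[358,512]])/4.+[230,55]
print("marks",np.round(onz(t,M,.064),3))
E
```

```text
diff seed 8 table -6.0
((130.99598693847656, 232.081787109375), (20.866548538208008, 54.832942962646484), 21.25050163269043) 892.0
[[137, 205], [150, 212], [128, 260], [113, 250]]
[[0.546, 0.308, 0.068], [0.526, 0.273, 0.068], [0.405, 0.327, 0.068], [0.432, 0.366, 0.068]] [[0.422, 0.37, 0.068], [0.553, 0.323, 0.068], [0.531, 0.272, 0.068], [0.401, 0.319, 0.068]] [[0.476 0.321 0.068]]
diff seed 10 table -1.0
((227.4425811767578, 326.7826843261719), (81.91900634765625, 38.9075813293457), 54.63753890991211) 2534.0
[[215, 286], [259, 339], [253, 357], [241, 366], [230, 364], [192, 305]]
scene rim z=.068 [[0.528, 0.277, 0.068], [0.549, 0.334, 0.068], [0.417, 0.389, 0.068], [0.397, 0.33, 0.068]] [0.473 0.332 0.068]
hop z.104 [[0.631, 0.004, 0.104], [0.634, -0.046, 0.104], [0.576, -0.046, 0.104], [0.569, 0.002, 0.104]] [ 0.602 -0.021  0.104]
post top/foot [[ 0.615 -0.124  0.112]
 [ 0.614 -0.12   0.056]]
marks [[ 0.645 -0.172  0.064]
 [ 0.587 -0.175  0.064]]
```

The top picture shows the grey stack at (132,232), and the scene picture shows it at (228,328). It could be confused with two things:
- The brown tray, at top (202,228) and scene (268,261), is the look-alike.
- The dispenser body, at top (255,180), is grey too.

I choose the grey stacked pair. The crop shows an open steel tray with a double-height side. The post is black, at top (300,170). The hopper with the nut is at top (260,177). The wrist view only catches a stack corner, at (185,350).

```bash
python3 - <<'E'
from h import *
from workcell import *
w,t=load("wrist0"),load("top0");o=get_obs()
R0=Ro.from_quat(np.roll(o["tcp_rot"],-1)).as_matrix();K,R,tt=cam(w)
p=o["tcp_pos"];C=-R.T@tt
print("cam in tool",np.round(R0.T@(C-p),4),"axes in tool\n",np.round(R0.T@R.T,3))
# predicted pixels of tray corners for candidate look poses
th=-.39;ax=np.array([np.cos(th),np.sin(th)]);ay=np.array([-ax[1],ax[0]])
Q=np.array([[*(np.array([.474,.327])+a*.075*ax+b*.032*ay),.068] for a,b in((1,1),(1,-1),(-1,-1),(-1,1))])
for P in([.474,.327,.231],[.55,.295,.231],[.58,.28,.231],[.55,.295,.3]):
    print(P,np.round(proj(w,Q-np.array(P)+p)).tolist())
# rails: greenish mask of the dispenser outer half
px=cv2.GaussianBlur(t["pixels"],(3,3),0).astype(int);m=(px[...,1]-px[...,0]>2)
for nm,f in(("upper",np.argmax),("lower",None)):
    P=[]
    for u in range(280,330):
        v=np.where(m[155:192,u])[0]
        if len(v):P.append((u,155+(v[0] if nm=="upper" else v[-1])))
    P=np.array(P,float);W=onz(t,P,.062)[:,:2];l=cv2.fitLine(np.float32(W),cv2.DIST_HUBER,0,.01,.01).ravel();print(nm,len(P),np.round(l,4),"yaw",np.arctan2(-l[0]*np.sign(l[1]),abs(l[1])))
E
```

```text
cam in tool [ 0.0768  0.0004 -0.143 ] axes in tool
 [[-0.    -0.953 -0.304]
 [ 1.    -0.     0.001]
 [-0.001 -0.304  0.953]]
[0.474, 0.327, 0.231] [[288.0, 243.0], [223.0, 242.0], [221.0, 80.0], [297.0, 82.0]]
[0.55, 0.295, 0.231] [[294.0, 160.0], [223.0, 159.0], [221.0, -32.0], [304.0, -30.0]]
[0.58, 0.28, 0.231] [[299.0, 123.0], [225.0, 121.0], [224.0, -84.0], [311.0, -81.0]]
[0.55, 0.295, 0.3] [[288.0, 146.0], [229.0, 145.0], [229.0, -10.0], [295.0, -8.0]]
upper 50 [ 0.1008 -0.9949  0.6453 -0.1392] yaw 0.101013616
lower 50 [ 0.1087 -0.9941  0.5846 -0.1439] yaw 0.10887928
```

Emit:
servo_tool --pt "-0.058 -0.018 0 0 0 0 1" --pt "-0.058 -0.018 0 0 0 0 1" --pt "-0.058 -0.018 0 0 0 0 1" --pt "-0.058 -0.018 0 0 0 0 1" --pt "-0.058 -0.018 0 0 0 0 1" --newtons 40

```text
clock: 0.78
tcp_pos: [0.446, 0.3473, 0.2312]
tcp_rot: [-0.0, 0.182, 0.983, -0.0]
force: [0.7, 1.3, -0.9]
gripper_width: 1.002
finger_force: 0.0
```

Emit:
servo_tool --pt "-0.035 -0.01 0 0 0 0 1" --pt "0 0 0 0 0 0 1" --pt "0 0 0 0 0 0 1"

```text
clock: 1.15
tcp_pos: [0.473, 0.3274, 0.2311]
tcp_rot: [-0.0, 0.182, 0.983, 0.0]
force: [0.9, 0.1, 0.5]
gripper_width: 1.001
finger_force: 0.0
```

```bash
python3 - <<'E'
from h import *
from workcell import *
o=get_obs();print(o["clock"],o["tcp_pos"],o["tcp_rot"],np.round(o["qd"],3),np.round(o["joint_pos"],2))
c=snap("wrist","w1");print("TCP px",proj(c,o["tcp_pos"]))
E
```

```text
1.15 [0.47298966 0.32743762 0.23111747] [-4.01424515e-04  1.82013025e-01  9.83296038e-01  7.14268379e-06] [-0.018 -0.004 -0.003  0.    -0.001 -0.     0.   ] [-0.62  0.71 -0.08  1.48  0.06  0.96  0.49]
TCP px [[256.71676633 253.73872314]]
```

View pics/w1.png

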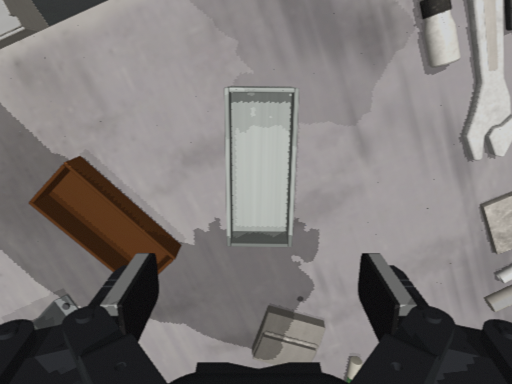

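The wrist view w1 shows the steel tray squarely below: rim corners near (224,88), (298,88), (292,246) and (230,246). The brown look-alike is off to the left at (105,215).

```bash
python3 - <<'E'
from h import *
c=load("w1");t=load("top0");s=load("scene0")
q=np.array([[224.5,88],[298,88.5],[292,246],[230,246]])
W=onz(c,q,.068);print(np.round(W,4).tolist(),W.mean(0),"len",np.linalg.norm(W[0]-W[3]),np.linalg.norm(W[1]-W[2]),"wid",np.linalg.norm(W[0]-W[1]),np.linalg.norm(W[2]-W[3]))
ax=(W[3]+W[2]-W[0]-W[1])[:2];print("yaw",np.arctan2(ax[1],ax[0]))
S=(np.array([[665,255],[747,180],[612,10],[535,68]])-[520,0])/3+[187,284]
# order: w1 TL..: near-robot corners
N=onz(s,S,.068);idx=[int(np.argmin(np.linalg.norm(N-x,axis=1))) for x in W];print(idx)
print("tri heights",np.round(tri(c,q,s,S[idx]),3).tolist())
E
```

```text
[[0.3981, 0.3265, 0.068], [0.4209, 0.3846, 0.068], [0.5589, 0.3309, 0.068], [0.5372, 0.2742, 0.068]] [0.47877919 0.32906053 0.068     ] len 0.14853241774378723 0.14814818827470022 wid 0.06242657056913482 0.060724753257363207
yaw -0.3649077474857749
[1, 0, 3, 2]
tri heights [[0.398, 0.326, 0.055], [0.421, 0.386, 0.053], [0.552, 0.333, 0.072], [0.527, 0.28, 0.082]]
```

Emit:
servo_tool --pt "0.053 0.0036 0.02 0 0 0 1" --pt "0 0 0.06 0 0 0 1" --pt "0 0 0.06 0 0 0 1" --pt "0 0 0.05 0 0 0 1" --pt "0 0 0.003 0 0 0 1"

```text
clock: 1.82
tcp_pos: [0.4236, 0.349, 0.0362]
tcp_rot: [-0.002, 0.182, 0.983, -0.002]
force: [0.2, -0.2, 1.0]
gripper_width: 0.999
finger_force: 0.0
```

Emit:
servo_tool --pt "0 0 0 0 0 0 0.6" --pt "0 0 0 0 0 0 0.6" --pt "0 0 0 0 0 0 0.6" --pt "0 0 0 0 0 0 0.6" --newtons 50

```text
clock: 2.33
tcp_pos: [0.426, 0.35, 0.0407]
tcp_rot: [0.001, 0.182, 0.983, 0.001]
force: [-1.9, 0.2, 5.4]
gripper_width: 0.743
finger_force: 55.1
```

Emit:
servo_tool --pt "0 0 -0.01 0 0 0 0.6" --pt "0 0 -0.02 0 0 0 0.6" --pt "0 0 -0.03 0 0 0 0.6" --pt "0 0 -0.03 0 0 0 0.6" --pt "0 0 0 0 0 0 0.6"

```text
clock: 2.95
tcp_pos: [0.4264, 0.3499, 0.1315]
tcp_rot: [0.001, 0.182, 0.983, 0.002]
force: [0.1, -0.3, -2.4]
gripper_width: 0.742
finger_force: 55.3
```

```bash
python3 - <<'E'
from h import *
from workcell import *
o=get_obs();print(o["clock"],o["tcp_pos"],o["force"],o["finger_force"])
s=snap("scene","s2");w=snap("wrist","w2");t=snap("top","t2")
S,W,T=[cv2.imread(f"pics/{n}.png") for n in("s2","w2","t2")]
C=np.zeros((600,800,3),np.uint8);C[:384,:512]=W
z=cv2.resize(S[270:384,170:290],None,fx=2.3,fy=2.3,interpolation=cv2.INTER_CUBIC);C[:z.shape[0],520:520+z.shape[1]]=z
z=cv2.resize(T[150:205,230:345],None,fx=3.8,fy=3.8,interpolation=cv2.INTER_CUBIC);C[388:388+z.shape[0],:z.shape[1]]=z
z=cv2.resize(T[185:275,80:170],None,fx=3,fy=3,interpolation=cv2.INTER_CUBIC);C[320:590,520:790]=z
cv2.imwrite("pics/comp2.png",C)
E
```

```text
2.95 [0.42636725 0.34989923 0.13150562] [ 0.07502957 -0.25149628 -2.38325336] 55.29168784618378
```

View pics/comp2.png

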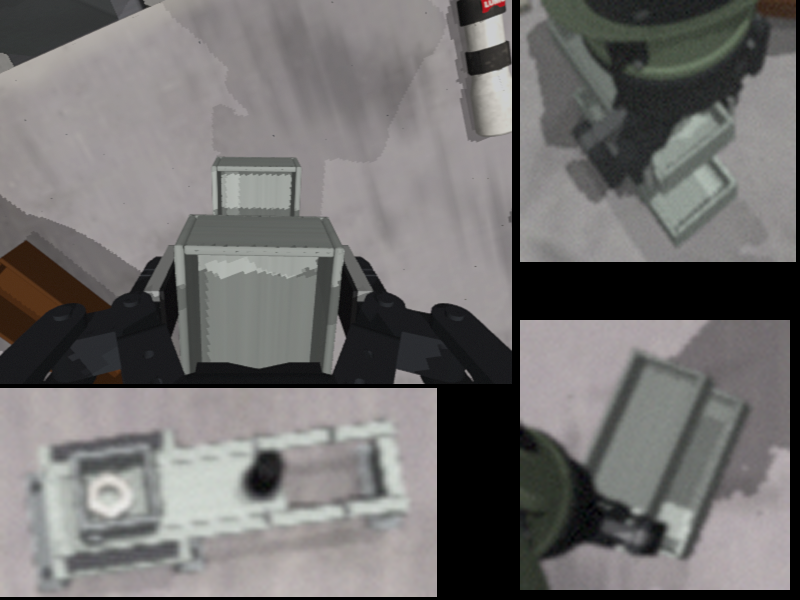

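Comp2 shows that the top tray is held level: its end rim lies at wrist (190–330,250). The bottom tray stayed in place, seen behind it at (258,190).

```bash
python3 - <<'E'
from h import *
from workcell import *
A=np.mean([camera("top")["pixels"].astype(float) for _ in range(6)],0);B=np.mean([camera("scene")["pixels"].astype(float) for _ in range(6)],0)
np.savez("pics/avg.npz",A=A,B=B)
C=np.zeros((600,800,3),np.uint8)
z=cv2.resize(A[153:203,232:342],None,fx=7,fy=7,interpolation=cv2.INTER_CUBIC);C[:350,:770]=z.clip(0,255)[...,::-1]
z=cv2.resize(B[138:220,228:300],None,fx=3,fy=3,interpolation=cv2.INTER_CUBIC);C[352:352+246,:216]=z.clip(0,255)[...,::-1]
z=cv2.resize(B[165:220,228:285],None,fx=4.5,fy=4.5,interpolation=cv2.INTER_CUBIC);C[352:352+z.shape[0],220:220+z.shape[1]]=z.clip(0,255)[...,::-1]
cv2.imwrite("pics/disp.png",C)
E
```

```text
(no output)
```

View pics/disp.png

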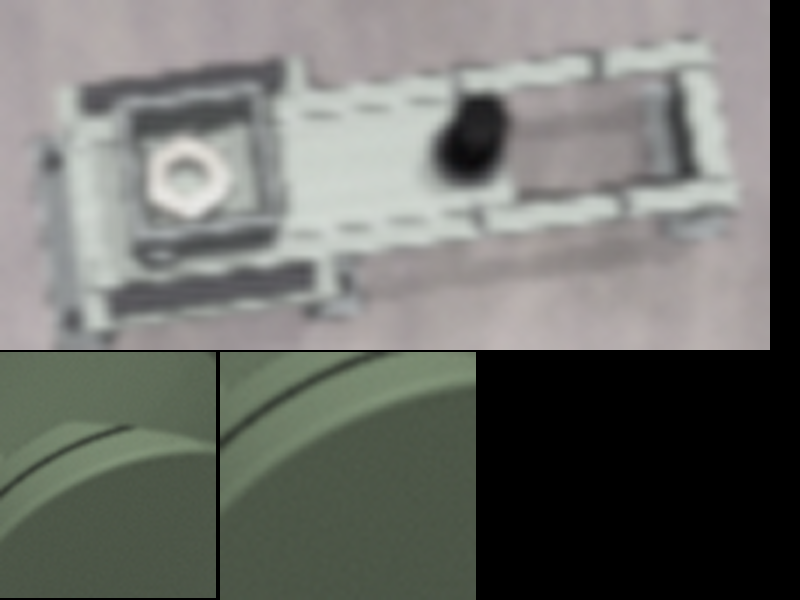

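The averaged top crop shows the marks at (598,65) and (623,203) and the pointers at (458,80) and (480,218). The post top is at (485,108), the hopper rim spans about (118–285, 85–265), and the nut is in the hopper at (187,175).

```bash
python3 - <<'E'
from h import *
t=load("top0")
def f(P,z):
    P=(np.atleast_2d(P)+.5)/7-.5+[232,153];return onz(t,P,z)[:,:2]
m=f([[598,65],[623,203]],.064);p=f([[458,80],[480,218]],.064)
print("marks",m,np.linalg.norm(m[0]-m[1]),"pointers",p, "gap",m.mean(0)-p.mean(0))
d=p.mean(0)-m.mean(0)
h=f([[118,103],[265,85],[285,245],[138,265]],.104);print("hop",h,h.mean(0))
k=f([[62,90],[300,60],[330,290],[92,330]],.058);print("deck",k.mean(0),k)
pt=f([[485,108]],.112)[0];print("post top",pt)
e=f([[712,42],[740,205]],.062);print("rail end",e,e.mean(0))
for yaw in(.09,.105,.12):
    R=np.array([[np.cos(yaw),-np.sin(yaw)],[np.sin(yaw),np.cos(yaw)]])
    print(yaw,[np.round(q-R@np.array([0,l]),4).tolist() for q,l in((m.mean(0),-.16),(p.mean(0),-.105),(pt,-.105),(h.mean(0),0),(k.mean(0),0),(e.mean(0),-.205))])
E
```

```text
marks [[ 0.64565249 -0.17268581]
 [ 0.59071333 -0.17812578]] 0.05520782324039362 pointers [[ 0.64183934 -0.11850936]
 [ 0.58705009 -0.12342846]] gap [ 0.00373819 -0.05443689]
hop [[ 0.62650043  0.01191542]
 [ 0.63119901 -0.04254215]
 [ 0.57036933 -0.04695462]
 [ 0.5650694   0.00681285]] [ 0.59828454 -0.01769213]
deck [ 0.60334784 -0.0161744 ] [[ 0.64576294  0.03388217]
 [ 0.65410365 -0.05859938]
 [ 0.5626826  -0.06542369]
 [ 0.55084217  0.02544331]]
post top [ 0.61688761 -0.12205673]
rail end [[ 0.65369041 -0.21768028]
 [ 0.5886122  -0.22292755]] [ 0.62115131 -0.22030391]
0.09 [[0.6038, -0.0161], [0.605, -0.0164], [0.6075, -0.0175], [0.5983, -0.0177], [0.6033, -0.0162], [0.6027, -0.0161]]
0.105 [[0.6014, -0.0163], [0.6034, -0.0165], [0.6059, -0.0176], [0.5983, -0.0177], [0.6033, -0.0162], [0.5997, -0.0164]]
0.12 [[0.599, -0.0166], [0.6019, -0.0167], [0.6043, -0.0178], [0.5983, -0.0177], [0.6033, -0.0162], [0.5966, -0.0168]]
```

Emit:
servo_tool --pt "-0.019 -0.0514 0 0 0 0 0.6" --pt "-0.019 -0.0514 0 0 0 0 0.6" --pt "-0.019 -0.0514 0 0 0 0 0.6" --pt "-0.019 -0.0514 0 0 0 0 0.6" --pt "-0.019 -0.0514 0 0 0 0 0.6"

```text
clock: 4.32
tcp_pos: [0.422, 0.0736, 0.1284]
tcp_rot: [0.0, 0.182, 0.983, 0.0]
force: [1.2, -0.4, -2.6]
gripper_width: 0.737
finger_force: 55.7
```

Emit:
servo_tool --pt "-0.019 -0.0514 0 0 0 0 0.6" --pt "-0.019 -0.0514 0 0 0 -0.153 0.6" --pt "0 0 0 0 0 -0.153 0.6" --pt "0 0 0 0 0 -0.153 0.6" --pt "0 0 0 0 0 0 0.6"

```text
clock: 4.95
tcp_pos: [0.4207, -0.0346, 0.1284]
tcp_rot: [0.0, -0.045, 0.999, 0.0]
force: [0.5, 0.6, -1.8]
gripper_width: 0.739
finger_force: 55.9
```

```bash
cat > d.py <<'E'
from h import *
from workcell import *
import sys
def go(xd,yd,z,yaw=.095,D=(.603,-.0165)):
    o=get_obs();R=Ro.from_quat(np.roll(o["tcp_rot"],-1)).as_matrix()
    c,s=np.cos(yaw),np.sin(yaw);P=np.array([D[0]+c*xd-s*yd,D[1]+s*xd+c*yd,z])
    yt=np.arctan2(R[1,1],R[0,1])-np.pi/2
    d=R.T@(P-o["tcp_pos"]);e=o["tcp_pos"][:2]-D
    print("t",round(o["clock"],2),"tcp",np.round(o["tcp_pos"],4),"disp xy",np.round([c*e[0]+s*e[1],-s*e[0]+c*e[1]],4),"F",np.round(o["force"],1),"shift tool",np.round(d,4),"yaw",round(yt,4),"turn wz",round(-(yaw-yt),4),"w",o["gripper_width"],o["finger_force"])
    return o
E
python3 -c "
from d import *
go(-.182,0,.012);print(np.round(get_obs()['joint_pos'],2))"
```

```text
t 4.95 tcp [ 0.4207 -0.0346  0.1284] disp xy [-0.1832 -0.0007] F [ 0.5  0.6 -1.8] shift tool [-0.0012  0.0007  0.1164] yaw 0.091 turn wz -0.004 w 0.7390247457647247 55.94104886054993
[ 0.16  0.7  -0.26  2.14  0.48  0.36  1.16]
```

Emit:
servo_tool --pt "0.003 0.0007 0.06 0 0 -0.004 0.6" --pt "0 0 0.035 0 0 0 0.6" --pt "0 0 0.018 0 0 0 0.6" --pt "0 0 0 0 0 0 0.6"

```text
clock: 5.45
tcp_pos: [0.4204, -0.0341, 0.0169]
tcp_rot: [-0.003, -0.047, 0.999, -0.0]
force: [0.9, -0.2, -1.6]
gripper_width: 0.74
finger_force: 56.3
```

```bash
python3 - <<'E'
from d import *
go(-.182,0,.012)
snap("top","t3");snap("scene","s3");snap("wrist","w3")
T,S,W=[cv2.imread(f"pics/{n}3.png") for n in"tsw"]
C=np.zeros((600,800,3),np.uint8)
z=cv2.resize(T[150:255,220:330],None,fx=3.6,fy=3.6,interpolation=cv2.INTER_CUBIC);C[:z.shape[0],:z.shape[1]]=z
z=cv2.resize(S[140:250,220:320],None,fx=3.8,fy=3.8,interpolation=cv2.INTER_CUBIC);C[:z.shape[0],400:400+z.shape[1]]=z
z=cv2.resize(W,None,fx=.4,fy=.4);C[440:440+z.shape[0],:z.shape[1]]=z
cv2.imwrite("pics/comp3.png",C)
E
```

```text
t 5.45 tcp [ 0.4204 -0.0341  0.0169] disp xy [-0.1834 -0.0002] F [ 0.9 -0.2 -1.6] shift tool [-0.0015  0.0002  0.0049] yaw 0.0939 turn wz -0.0011 w 0.7399050340891242 56.33511185646057
```

View pics/comp3.png

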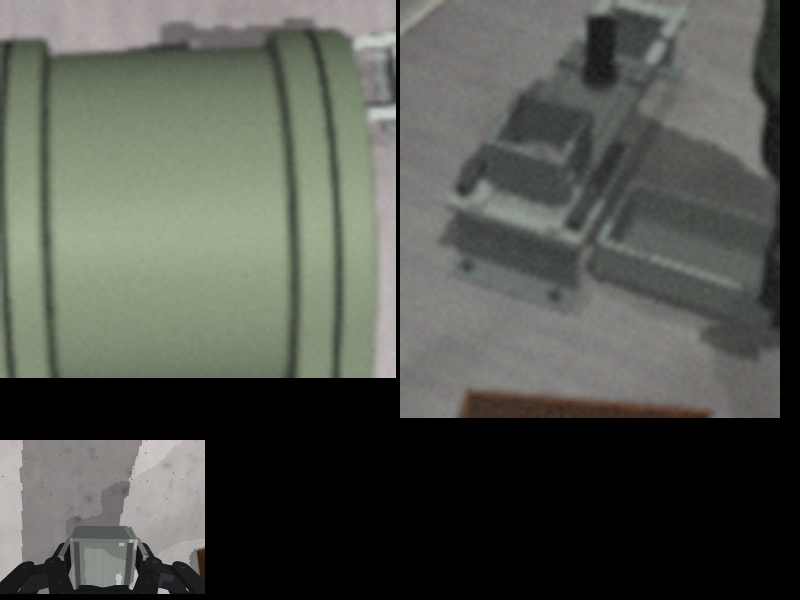

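```bash
python3 - <<'E'
from d import *
s=load("s3");o=go(-.182,0,.012)
def D(x,y,z,yaw=.095,D=(.603,-.0165)):
    c,q=np.cos(yaw),np.sin(yaw);return [D[0]+c*x-q*y,D[1]+q*x+c*y,z]
x0=-.1834+.057
n=["deck FL","deck FR","deck BL","hop FL","hop BL","hop FR","hop BR","tray FL rim","tray FR rim","tray FL low","post top"]
P=[D(-.048,.048,.058),D(-.048,-.048,.058),D(.048,.048,.058),D(-.027,.027,.104),D(.027,.027,.104),D(-.027,-.027,.104),D(.027,-.027,.104),D(x0+.075,.032,.0169+.027),D(x0+.075,-.032,.044),D(x0+.075,.032,.012),D(0,-.105,.112)]
for a,u in zip(n,proj(s,P)): print(a,np.round((u+.5-[220,140])*3.8+[400,0]))
E
```

```text
t 5.6 tcp [ 0.421  -0.0341  0.0183] disp xy [-0.1828 -0.0003] F [ 0.1  0.1 -1.8] shift tool [-0.0008  0.0003  0.0063] yaw 0.0947 turn wz -0.0003 w 0.7384621060930339 56.3313764333725
deck FL [580. 244.]
deck FR [634. 148.]
deck BL [447. 202.]
hop FL [563. 164.]
hop BL [486. 141.]
hop FR [595. 110.]
hop BR [521.  89.]
tray FL rim [594. 243.]
tray FR rim [629. 179.]
tray FL low [594. 274.]
post top [602.  21.]
```

Emit:
servo_tool --pt "-0.015 0.0003 0.005 0 0 0 0.6" --pt "-0.02 0 0 0 0 0 0.6" --pt "-0.02 0 0 0 0 0 0.6" --pt "-0.02 0 0 0 0 0 0.6" --pt "0 0 0 0 0 0 0.6"

```text
clock: 6.22
tcp_pos: [0.4963, -0.0268, 0.013]
tcp_rot: [-0.001, -0.047, 0.999, 0.001]
force: [-0.5, 0.3, -2.0]
gripper_width: 0.736
finger_force: 56.4
```

```bash
python3 -c "
from d import *
go(-.092,0,.009)"
```

```text
t 6.22 tcp [ 0.4963 -0.0268  0.013 ] disp xy [-1.072e-01 -1.000e-04] F [-0.5  0.3 -2. ] shift tool [-0.0152  0.0001  0.004 ] yaw 0.0946 turn wz -0.0004 w 0.7363848375076636 56.3776695728302
```

Emit:
servo_tool --pt "-0.006 0 0.002 0 0 0 0.6" --pt "0 0 0.002 0 0 0 0.6" --pt "0 0 0 0 0 0 0.6"

```text
clock: 6.6
tcp_pos: [0.5016, -0.0262, 0.0086]
tcp_rot: [-0.002, -0.048, 0.999, 0.0]
force: [1.3, -0.7, 8.1]
gripper_width: 0.735
finger_force: 56.9
```

Emit:
servo_tool --pt "-0.003 0 0 0 0 0 0.6" --pt "-0.003 0 0 0 0 0 0.6" --pt "0 0 0 0 0 0 0.6"

```text
clock: 6.98
tcp_pos: [0.5064, -0.0259, 0.0085]
tcp_rot: [-0.003, -0.048, 0.999, -0.0]
force: [-5.4, -1.6, 13.9]
gripper_width: 0.739
finger_force: 57.9
```

Emit:
servo_tool --pt "-0.002 0 -0.001 0 0 0 0.6" --pt "-0.002 0 0 0 0 0 0.6" --pt "0 0 0 0 0 0 0.6"

```text
clock: 7.35
tcp_pos: [0.5113, -0.0251, 0.009]
tcp_rot: [-0.002, -0.048, 0.999, 0.0]
force: [0.4, 1.1, -0.5]
gripper_width: 0.735
finger_force: 56.0
```

Emit:
servo_tool --pt "-0.002 0 0 0 0 0 0.6" --pt "-0.001 0 0 0 0 0 0.6" --pt "0 0 0 0 0 0 0.6"

```text
clock: 7.72
tcp_pos: [0.513, -0.0251, 0.0088]
tcp_rot: [-0.004, -0.048, 0.999, 0.0]
force: [-7.4, -0.6, 1.4]
gripper_width: 0.738
finger_force: 56.1
```

Emit:
servo_tool --pt "-0.002 0 0 0 0 0 0.6" --pt "0 0 0 0 0 0 0.6" --pt "0 0 0 0 0 0 0.6"

```text
clock: 8.1
tcp_pos: [0.5135, -0.0256, 0.0086]
tcp_rot: [-0.005, -0.048, 0.999, -0.001]
force: [-16.5, -3.7, 4.4]
gripper_width: 0.741
finger_force: 55.4
```

```bash
python3 -c "
from d import *
go(-.092,0,.009)"
```

```text
t 8.1 tcp [ 0.5135 -0.0256  0.0086] disp xy [-0.09   -0.0006] F [-16.5  -3.7   4.4] shift tool [ 0.002   0.0006 -0.0004] yaw 0.0959 turn wz 0.0009 w 0.7407405596795138 55.448434352874756
```

Emit:
servo_tool --pt "0 0 0 0 0 0 0.95" --pt "0 0 0 0 0 0 1" --pt "0 0 0 0 0 0 1"

```text
clock: 8.48
tcp_pos: [0.5163, -0.0246, 0.0091]
tcp_rot: [-0.002, -0.048, 0.999, 0.0]
force: [0.3, 0.2, -0.6]
gripper_width: 0.997
finger_force: 0.0
```

Emit:
servo_tool --pt "0 0 -0.02 0 0 0 1" --pt "0 0 -0.04 0 0 0 1" --pt "0 0 -0.06 0 0 0 1" --pt "0 0 -0.05 0 0 0 1" --pt "0 0 0 0 0 0 1"

```text
clock: 9.1
tcp_pos: [0.5181, -0.0248, 0.1821]
tcp_rot: [0.0, -0.048, 0.999, 0.0]
force: [0.5, 1.0, -1.3]
gripper_width: 1.001
finger_force: 0.0
```

```bash
python3 - <<'E'
from d import *
go(-.01,-.105,.185)
snap("scene","s4");snap("wrist","w4")
S,W=[cv2.imread(f"pics/{n}4.png") for n in"sw"]
C=np.zeros((600,800,3),np.uint8)
C[:384,:512]=W
z=cv2.resize(S[140:230,220:310],None,fx=3.,fy=3.,interpolation=cv2.INTER_CUBIC);C[:z.shape[0],520:520+z.shape[1]]=z
cv2.imwrite("pics/comp4.png",C)
E
```

```text
t 9.1 tcp [ 0.5181 -0.0248  0.1821] disp xy [-0.0853 -0.0002] F [ 0.5  1.  -1.3] shift tool [-0.0752 -0.1048 -0.0029] yaw 0.0957 turn wz 0.0007 w 1.0014030645415648 0.0
```

View pics/comp4.png

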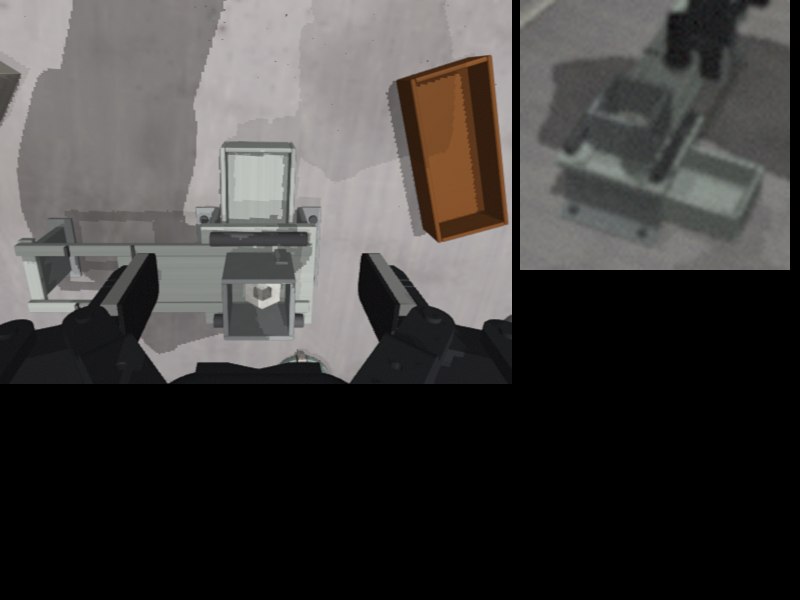

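The wrist view w4 shows the tray home in the bay, with its front rim near (222–294,150). The nut is still in the hopper at (264,293). The left mark is near (67,250) and the pointer near (132,252).

```bash
python3 - <<'E'
from d import *
w=load("w4")
def dd(P,yaw=.095,D=np.array([.603,-.0165])):
    e=P[:,:2]-D;c,s=np.cos(yaw),np.sin(yaw);return np.round(np.c_[c*e[:,0]+s*e[:,1],-s*e[:,0]+c*e[:,1]],4).tolist()
for n,u,z in(("tray rim",[[222,150],[295,150]],.036),("tray low",[[222,143],[295,143]],.004),("deck front",[[203,226],[317,222]],.058),("mark,pointer",[[67,248],[132,249]],.064),("hop top back",[[224,338],[294,338]],.104),("hop top front",[[224,282],[295,282]],.104)):
    print(n,dd(onz(w,u,z)))
# upper rail outer edge line
g=cv2.cvtColor(w["pixels"],cv2.COLOR_RGB2GRAY)
E
```

```text
tray rim [[-0.106, -0.0303], [-0.106, 0.031]]
tray low [[-0.1063, -0.0334], [-0.1063, 0.0343]]
deck front [[-0.0463, -0.0458], [-0.0499, 0.0489]]
mark,pointer [[-0.0291, -0.1586], [-0.0282, -0.1047]]
hop top back [[0.0271, -0.0262], [0.0272, 0.0277]]
hop top front [[-0.0223, -0.0248], [-0.0223, 0.0268]]
```

Emit:
servo_tool --pt "-0.0285 -0.035 0 0 0 0 1" --pt "-0.0285 -0.035 0 0 0 0 1" --pt "-0.0285 -0.035 0 0 0 0 1" --pt "0 0 0 0 0 0 1" --pt "0 0 0 0 0 0 1"

```text
clock: 9.82
tcp_pos: [0.6115, -0.1203, 0.1773]
tcp_rot: [-0.003, -0.048, 0.999, 0.001]
force: [0.6, -0.4, -0.1]
gripper_width: 1.003
finger_force: 0.0
```

```bash
python3 - <<'E'
from d import *
go(0,-.105,.074)
snap("wrist","w5");print(np.round(get_obs()["joint_pos"],2))
E
```

```text
t 9.82 tcp [ 0.6115 -0.1203  0.1773] disp xy [-0.0014 -0.1042] F [ 0.6 -0.4 -0.1] shift tool [-0.0021 -0.001   0.1033] yaw 0.0969 turn wz 0.0019 w 1.0028650006097757 0.0
[ 0.34  0.87 -0.45  1.35  0.4   1.02  1.49]
```

View pics/w5.png

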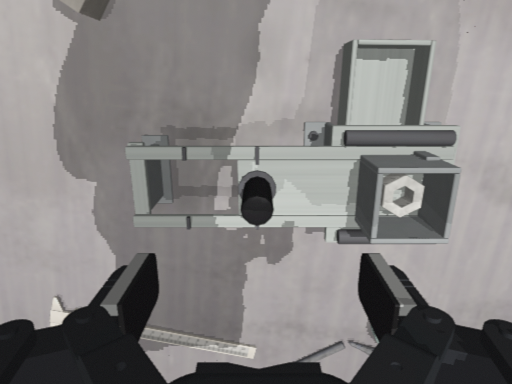

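The wrist view w5 shows the post top at (257,210) and the foot at (258,185). The marks are at (184,153) and (188,222), and the front pointer is at (257,155).

```bash
python3 - <<'E'
from d import *
w=load("w5");t=load("top0")
def dd(P,yaw=.095,D=np.array([.603,-.0165])):
    e=P[:,:2]-D;c,s=np.cos(yaw),np.sin(yaw);return np.round(np.c_[c*e[:,0]+s*e[:,1],-s*e[:,0]+c*e[:,1]],4).tolist()
for n,u,z in(("post top",[[257,210]],.112),("marks",[[184,153],[188.5,222]],.064),("pointer",[[257,155]],.064),("hop out",[[357,155],[459,170],[450,242],[362,238]],.104),("tray front rim",[[353,46],[432,45]],.036)):
    print(n,dd(onz(w,u,z)))
print("post top tri",tri(w,[[257,210]],t,[[(485.5)/7-.5+232,108.5/7-.5+153]]))
E
```

```text
post top [[0.0019, -0.1046]]
marks [[-0.0256, -0.1596], [0.0304, -0.1594]]
pointer [[-0.0241, -0.1046]]
hop out [[-0.0325, -0.0409], [-0.0227, 0.0259], [0.0284, 0.0286], [0.0254, -0.0324]]
tray front rim [[-0.1031, -0.0314], [-0.1039, 0.0289]]
post top tri [[ 0.61529985 -0.12121192  0.11422609]]
```

Emit:
servo_tool --pt "-0.0033 -0.0004 0.02 0 0 0 1" --pt "0 0 0.04 0 0 0 1" --pt "0 0 0.035 0 0 0 1" --pt "0 0 0.008 0 0 0 1" --pt "0 0 0 0 0 0 1"

```text
clock: 10.5
tcp_pos: [0.615, -0.1208, 0.0757]
tcp_rot: [-0.002, -0.048, 0.999, 0.0]
force: [-0.3, 0.5, 0.5]
gripper_width: 0.999
finger_force: 0.0
```

Emit:
servo_tool --pt "0 0 0 0 0 0 0.5" --pt "0 0 0 0 0 0 0.15" --pt "0 0 0 0 0 0 0.15" --pt "0 0 0 0 0 0 0.1" --pt "0 0 0 0 0 0 0.1" --newtons 70

```text
clock: 11.12
tcp_pos: [0.615, -0.1208, 0.076]
tcp_rot: [-0.002, -0.048, 0.999, 0.0]
force: [-3.0, 1.6, 7.9]
gripper_width: 0.241
finger_force: 68.1
```

```bash
python3 -c "
from d import *
go(0.002,-.1596,.074)"
```

```text
t 11.12 tcp [ 0.615  -0.1208  0.076 ] disp xy [ 0.002 -0.105] F [-3.   1.6  7.9] shift tool [ 0.0001 -0.0546  0.002 ] yaw 0.0963 turn wz 0.0013 w 0.24062599072321003 68.1395423412323
```

Emit:
servo_tool --pt "0 -0.008 0 0 0 0 0.1" --pt "0 -0.014 0 0 0 0 0.1" --pt "0 -0.014 0 0 0 0 0.1" --pt "0 -0.012 0 0 0 0 0.1" --pt "0 -0.007 0 0 0 0 0.1"

```text
clock: 11.75
tcp_pos: [0.6202, -0.1748, 0.076]
tcp_rot: [-0.002, -0.048, 0.999, 0.001]
force: [-4.4, 10.6, 9.2]
gripper_width: 0.241
finger_force: 68.7
```

Emit:
servo_tool --pt "0 -0.001 0 0 0 0 0.1" --pt "0 0 0 0 0 0 0.1" --pt "0 0 0 0 0 0 0.1" --pt "0 0 0 0 0 0 0.1"

```text
clock: 12.25
tcp_pos: [0.6203, -0.1752, 0.076]
tcp_rot: [-0.002, -0.049, 0.999, 0.001]
force: [-4.9, 8.6, 9.1]
gripper_width: 0.235
finger_force: 68.7
```

```bash
python3 - <<'E'
from d import *
go(0.002,-.1596,.076)
snap("scene","s6");snap("wrist","w6");snap("top","t6")
S,W,T=[cv2.imread(f"pics/{n}6.png") for n in"swt"]
C=np.zeros((600,800,3),np.uint8)
C[:384,:512]=W
z=cv2.resize(S[130:225,220:310],None,fx=3.,fy=3.,interpolation=cv2.INTER_CUBIC);C[:z.shape[0],520:520+z.shape[1]]=z
z=cv2.resize(T[150:205,230:345],None,fx=3.8,fy=3.8,interpolation=cv2.INTER_CUBIC);C[388:388+z.shape[0],:z.shape[1]]=z
z=cv2.resize(W[60:180,100:240],None,fx=2,fy=2,interpolation=cv2.INTER_CUBIC);C[320:560,515:795]=z
cv2.imwrite("pics/comp6.png",C)
E
```

```text
t 12.25 tcp [ 0.6203 -0.1752  0.076 ] disp xy [ 0.0022 -0.1596] F [-4.9  8.6  9.1] shift tool [ 0.0002  0.     -0.    ] yaw 0.0971 turn wz 0.0021 w 0.23488350349601178 68.67785096168518
```

View pics/comp6.png

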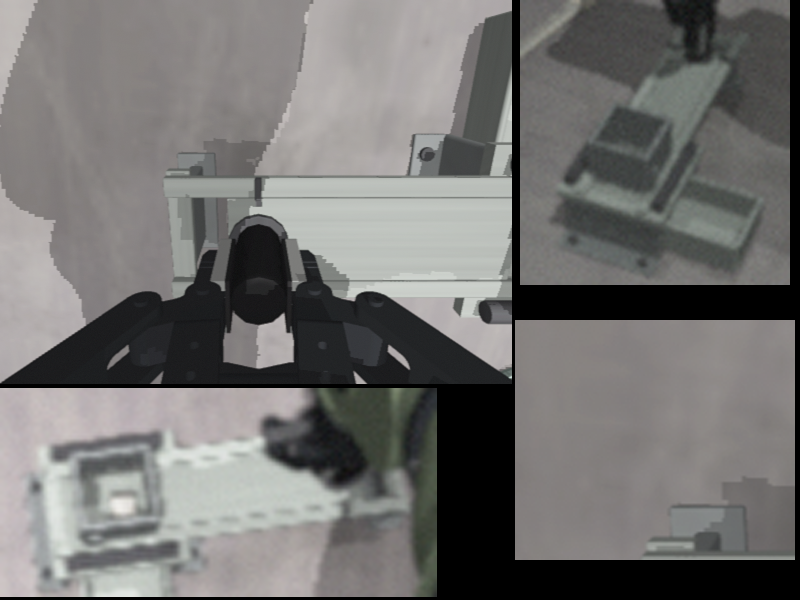

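```bash
python3 - <<'E'
from d import *
t=load("t6");w=load("w6");g=w["pixels"].sum(2)//3
for r in (177,180,184,188,192,196,199):print(r,g[r,246:272].tolist())
Wm=cv2.imread("pics/w6.png");S=cv2.imread("pics/s6.png");T=cv2.imread("pics/t6.png")
C=np.zeros((600,800,3),np.uint8)
z=cv2.resize(Wm[165:210,230:290],None,fx=8,fy=8,interpolation=cv2.INTER_NEAREST);C[:360,:480]=z
z=cv2.resize(T[160:205,240:285],None,fx=6.6,fy=6.6,interpolation=cv2.INTER_CUBIC);C[:297,490:787]=z
z=cv2.resize(S[155:215,230:300],None,fx=4,fy=4,interpolation=cv2.INTER_CUBIC);C[300:540,490:770]=z
cv2.imwrite("pics/fin.png",C)
E
```

```text
177 [101, 101, 102, 101, 101, 101, 101, 102, 98, 85, 72, 72, 73, 72, 74, 86, 97, 99, 98, 98, 98, 98, 100, 116, 128, 129]
180 [156, 156, 156, 156, 156, 156, 156, 145, 107, 63, 62, 64, 65, 63, 62, 89, 120, 128, 131, 166, 189, 189, 189, 188, 188, 188]
184 [159, 159, 159, 159, 159, 159, 159, 148, 109, 68, 64, 65, 65, 65, 62, 86, 119, 130, 138, 171, 191, 191, 191, 190, 190, 190]
188 [156, 156, 155, 156, 156, 156, 156, 144, 107, 66, 63, 65, 65, 65, 61, 85, 115, 131, 166, 188, 189, 188, 188, 188, 188, 188]
192 [152, 150, 140, 125, 125, 125, 126, 125, 103, 67, 63, 65, 64, 63, 74, 128, 172, 186, 186, 185, 185, 184, 184, 184, 185, 184]
196 [150, 149, 139, 125, 125, 125, 125, 125, 103, 68, 63, 64, 64, 63, 78, 126, 168, 181, 182, 181, 181, 182, 182, 182, 181, 182]
199 [128, 129, 128, 128, 128, 128, 128, 128, 106, 73, 84, 100, 101, 100, 100, 133, 173, 187, 188, 187, 187, 187, 187, 187, 187, 187]
```

View pics/fin.png

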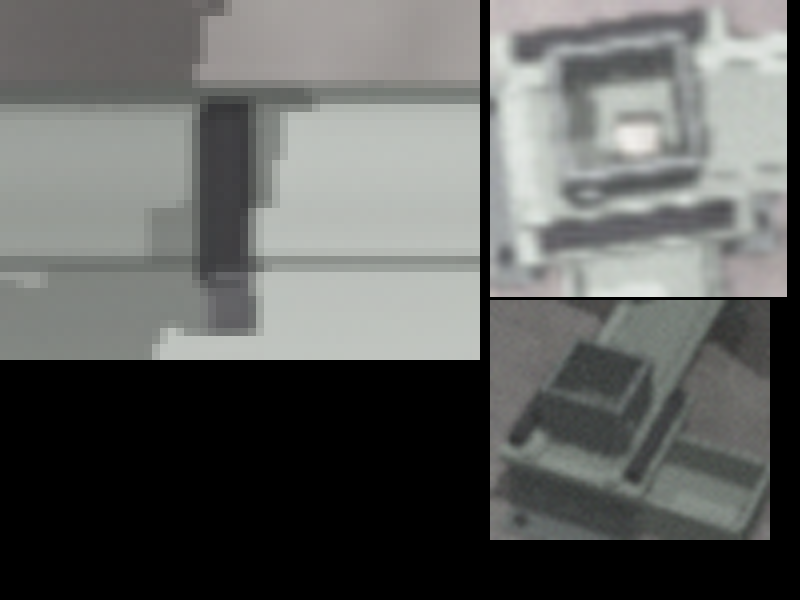

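```bash
python3 - <<'E'
from d import *
t=load("t6");D=np.array([.603,-.0165]);R=np.array([[np.cos(.095),np.sin(.095)],[-np.sin(.095),np.cos(.095)]])
a=onz(load("top0"),[[258.3,177.6]],.077)[0,:2];print("before",R@(a-D))
for z in(.015,.023,.06,.077):print(z,R@(onz(t,[[262.0,180.2]],z)[0,:2]-D))
p=t["pixels"][168:192,248:276].astype(int).sum(2)//3;print(p)
o=go(.002,-.1596,.076);print(np.round(o["qd"],3))
E
```

```text
before [0.00231447 0.00352659]
0.015 [ 0.00928435 -0.00804141]
0.023 [ 0.00731267 -0.00766992]
0.06 [-0.00180634 -0.00595178]
0.077 [-0.00599616 -0.00516237]
[[151 164 152 141 130 122 124 122 124 115 106  97  94  91  92  89  89  92
   90 105 142 149 156 191 216 220 218 215]
 [178 173 141 105  94  92  93  92  92  90  89  89  88  90  90  82  89  91
   90 101 138 148 148 187 216 220 214 196]
 [187 172 143 103  88  90  89  86  89  88  95  95  93  90  90  92  91 103
  101 108 138 147 141 161 195 208 204 191]
 [188 166 141  94  86  90  91  90  89  93 109 115 112 105 105 108 112 120
  120 118 142 156 152 162 183 195 193 191]
 [177 160 138  97  94 100  98 106 112 120 130 137 140 145 147 155 156 168
  164 145 139 153 153 148 168 187 190 192]
 [158 154 137 106  96 109 115 137 156 170 180 181 185 181 184 183 184 188
  184 150 127 148 149 139 165 185 191 193]
 [174 168 154 121 113 112 128 154 179 191 194 195 197 200 194 194 191 190
  185 152 127 147 152 143 163 189 195 192]
 [184 177 167 139 122 115 123 140 172 192 195 196 194 195 194 191 188 189
  183 159 126 140 144 138 163 187 192 191]
 [190 
[... 1402 characters left out ...]
8 187 160 121 104 108 120 124 110  93  91  91  92  94 100 102 107 108
  113 121 129 143 154 170 184 189 191 191]
 [200 192 163 122 106 128 153 156 136 114 113 121 128 132 142 142 151 155
  168 173 184 197 192 185 181 178 178 180]
 [202 197 187 157 120 111 118 125 126 140 158 172 183 188 189 186 180 174
  173 177 193 204 188 163 140 128 118 116]
 [204 196 192 179 158 137 137 144 153 160 174 181 189 198 198 187 163 134
  119 118 129 137 130 112  98  89  85  83]]
t 12.4 tcp [ 0.6203 -0.1752  0.076 ] disp xy [ 0.0021 -0.1597] F [-5.1  8.8  8.7] shift tool [ 0.0001  0.0001 -0.    ] yaw 0.0971 turn wz 0.0021 w 0.24483047601437272 68.67804050445557
[-0.     0.     0.     0.002 -0.001 -0.     0.001]
```

The last crop shows the pointer directly over the mark, within a pixel, at wrist (257,188). The nut is gone from gate level and its bright patch shows through the open outlet. The hold is steady.

```bash
python3 -c "
from workcell import *
print(sign_off())"
```

```text
the job is handed in; nothing more can be done
None
```

I handed the job in at about 12.4 s of robot time: the top tray is home against the back stop and released, and the gate is held at the marks (pointer over mark within about a pixel). The nut has left the gate and shows through the open outlet, but the hopper wall partly hides it, so I didn't see it lying in the tray.

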